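Sort the pocket finds on the laundry counter

ROBOT

A 6-joint arm with a two-finger parallel gripper is mounted at the origin on the work surface. World frame = base frame: x ahead of the robot, y to its left, z up, the work surface at z = 0. Lengths are in mm, angles in rad, forces in N, time in s.
With the tool pointing down it reaches from about 250 to 850 mm from the base axis. Payload 12.5 kg.
Tool frame: the origin (TCP) lies at the very end of the fingers, on their centre line; the grasp point (between the pads) lies 19 mm behind it (ctrl.tcp_to_grasp is the distance from the TCP to the grasp point, in mm); z points along the fingers, y is the direction in which the jaws open and shut (so a half turn about z gives the same grasp; the last joint's range is limited). The gripper opens to 93 mm and grips with 3 to 60 N. Pads are 15 mm wide; open, the fingers measure 128 mm over their backs; the gripper's body (75 mm by 188 mm) begins 65 mm behind the grasp point.
Start: joints at [1.262, 0.351, 1.652, -0, 1.139, -0.085], TCP at [122.034, 536.276, 218.633] pointing down, gripper open.
Joint ranges: [-2.75, 2.75], [-0.79, 2.1], [0.01, 2.65], [-1.57, 4.71], [0.07, 3.14], [-2.87, 2.87]. Speed limits (rad/s): [2.22, 2.22, 2.79, 3.14, 3.14, 3.14].

INTERFACE

Orientations are given as a 3x3 rotation matrix whose columns are the frame's x, y, z axes.
In Python, from workcell import ctrl, vision gives the robot as it stands.
- The arm moves only by the tool servo_tool, never from a script. Its argument "increments" is a list of rows, each an object of numbers: "tx", "ty", "tz": the shift along the tool's x, y, z in units of 750 mm (1.0 is 750 mm); "ax", "ay", "az": the turn, a rotation vector about the tool's x, y, z in units of 90 degrees (1.0 is 90 degrees); "fingers": the closure, from -1 (fully open) to 1 (shut), so that 0 is half open. In form: [{"tx": .., "ty": .., "tz": .., "ax": .., "ay": .., "az": .., "fingers": ..}, ...]. A call has 1 to 20 rows; each row shifts and turns the commanded pose from where the row before left it, along the tool's axes as they then stand; what a row does not reach is not made up. A row lasts 1/8 s, in which the tool goes at most 62.5 mm and 10.7 degrees, less where a joint would pass 70% of its speed; a pose out of reach is approached as far as the arm can. A call with a number of a shift or a turn outside -1 to 1 is refused whole. A call with a gripper value outside its range is refused whole. The fingers move at their own pace and stop on an object; "grip_force" is the grip in N (left out, the last holds). Time passes only in rows, so rows that do not move let the fingers close. It gives the time, the measured TCP pose, the force and the opening at its end, in the units of the state.
- ctrl.sense(): the state, without advancing time (a new reading comes with each control period).
- vision.camera(name): name is "side" or "top"; returns a dict with "frame" (480x640x3 uint8, blue, green, red), "fov_y" (degrees; the focal length in pixels is half the picture's height over the tangent of half this angle, whatever the lens; pixels are square), "cx", "cy" (the principal point, pixels), "R" (3x3) and "t" (3): a world point X has camera coordinates R X + t. Camera axes: x right, y down, z forward; pixel columns grow to the right and rows downward; lengths in mm; the calibration is good to about 2 mm. A picture is of the moment at which its call begins. There is no depth.
- ctrl.hand_in(): hands the job in, once; it reports no verdict.
The state is a dict: "time_s": time; "joints": joint angles; "joint_vel": joint speeds; "joint_torque": joint torques, N m; "tool_pos": TCP position; "ee_rot": TCP orientation; "ft_force": force on the tool from outside, world axes, zero at the start; "torque": the same for the moment, N m; "finger_gap": opening from 0.0 (shut) to 1.0 (fully open).
Only numpy, scipy, OpenCV 4.12 (cv2) and the standard library are available. Lean on these libraries where they do the work, as an engineer would, in place of code of your own. Each camera call takes 0.05 s, during which the arm holds its last target. There are 200 camera calls.

TASK

Sort what the wash left on the laundry counter: the green dryer ball into the blue bowl, each loose coat button into the clear tray that already holds buttons of its own colour, and the steel belt buckle into the half-open drawer, then push that drawer fully shut. Leave the spray bottle standing.

Things in the scene. Friction and masses are not known exactly. Their poses are not given: they have to be found in the camera images.
- ball_mid (a point): Centre of the green silicone dryer ball: round, 60 mm across over the small knobs all round it, stands on five knobs with its centre 25 mm above what it rests on; 70 g or so; does not roll by itself.
- buckle_mid (a point): Centre of the steel belt buckle, half-way up: an open rectangular frame 60 mm (its x axis) by 46 mm (its y axis), 8 mm thick, lying flat, with a dark prong along its x axis; about 90 g. Grasp it across the 46 mm width, outside the frame.
- button_dark_mid (a point): Centre of the loose dark brown coat button, half-way up: a flat disc 36 mm across, 7 mm thick, lying flat, about 15 g.
- button_red_mid (a point): Centre of the loose bright red coat button, half-way up: a flat disc 36 mm across, 7 mm thick, lying flat, about 15 g.
- bowl: Blue ceramic bowl, fixed, where the dryer ball belongs; 160 mm across the rim, 60 mm high; origin at the centre of its underside, z up; inner floor 5 mm up, about 70 mm across, sides flare outward.
- tray_dark: Clear acrylic square tray, fixed, that holds four small dark brown buttons, one in each corner (about 25 mm across, 4 mm thick, stuck down, centres 34 mm from the middle both ways). Outside 104 x 104 mm along its x and y, walls 4 mm thick and 22 mm high, inner floor 4 mm up; origin at the centre of its underside. The middle is free.
- tray_red: Clear acrylic square tray just like the other (104 x 104 mm, walls 4 mm thick, 22 mm high, inner floor 4 mm up, origin at the centre of its underside), fixed, with four small bright red buttons in its corners.
- drawer_spot (a point): Point on the inner floor of the shallow wooden drawer (22 mm above the counter), mid-width; moves with it. x points into the unit, the way it shuts. Inside reaches from it 57 mm to -x, 137 mm to +x, 99 mm to each side. Side walls stand 36 mm over the floor, front panel 46 mm, its outer face 78 mm to -x. Bar handle (11 mm round, 130 mm long in y): 113 mm to -x, 44 mm above the counter.
- drawer (a joint): How far the drawer is pulled out, m: 0 is fully shut, 0.166 fully out; 0.115 to 0.14 at the start. It drags a little (about 1 N) and stays where it is left. The rest of it lies covered under the unit's top, 80 mm above the counter.
- bottle: Bystander: empty aluminium spray bottle with black top, standing loose on the counter; 46 mm diameter, 130 mm high, origin at the centre of its underside, z up. Not to be knocked over.

How it is judged (in metres and radians):
At the end, for the whole second after the job is handed in: Ball in the bowl (within 45 mm of its axis); dark button in the dark-button tray and red one in the red-button tray (within 46 mm of the middle both ways, below the rim); buckle on the floor inside the drawer; drawer shut to within 10 mm; all at rest (horizontal distance between ball_mid and bowl below 0.045 m and z of ball_mid in the frame of bowl between 0.02 and 0.06 m and x of button_dark_mid in the frame of tray_dark between -0.046 and 0.046 m and y of button_dark_mid in the frame of tray_dark between -0.046 and 0.046 m and z of button_dark_mid in the frame of tray_dark between 0.004 and 0.022 m and x of button_red_mid in the frame of tray_red between -0.046 and 0.046 m and y of button_red_mid in the frame of tray_red between -0.046 and 0.046 m and z of button_red_mid in the frame of tray_red between 0.004 and 0.022 m and x of buckle_mid in the frame of drawer_spot between -0.055 and 0.135 m and y of buckle_mid in the frame of drawer_spot between -0.097 and 0.097 m and z of buckle_mid in the frame of drawer_spot between 0 and 0.03 m and value of joint drawer below 0.01 m and linear speed of each of ball, buckle, button_dark, button_red below 0.02 m/s); the robot touches nothing.
It fails at once if the spray bottle is knocked over (angle between bottle's own z axis and vertical above 0.6 rad).
It also fails if it takes over 112 s, if anything falls off the work surface, if the arm or the gripper's body presses on something with over 40 N, if the wrist force passes 120 N, or if a joint passes its speed limit or range.

## Working session

There is one attempt and no reset: what is moved stays moved. The work goes in short steps, Python scripts to look and compute and a tool call to move; the robot and the scene stay as the last step left them, time stands still between calls to the robot, and variables do not carry over. Pictures are saved under pics/ and viewed, on a budget of 14 in all, crops included, one or two more only if the job needs it, and the job is handed in when it is done.

Besides the shell and the picture viewer there is one more tool, called after "Emit:" as a command line: name --argument value ..., lists and objects as JSON in quotes. servo_tool: Moves the arm, as the interface text tells. Shifts and turns lie within -1 to 1; 1 stands for 750 mm of shift or 90 degrees of turn. Its arguments: {"type":"object","properties":{"increments":{"type":"array","items":{"type":"object","properties":{"tx":{"type":"number"},"ty":{"type":"number"},"tz":{"type":"number"},"ax":{"type":"number"},"ay":{"type":"number"},"az":{"type":"number"},"fingers":{"type":"number"}}}},"grip_force":{"type":"number"}},"required":["increments"]}

```bash
mkdir -p pics; python3 - <<'E'
from workcell import ctrl, vision
import cv2, numpy as np
for n in ("top","side"):
    c=vision.camera(n); cv2.imwrite(f"pics/{n}0.png",c["frame"])
    print(n,c["fov_y"],c["cx"],c["cy"],np.round(c["R"],4).tolist(),np.round(c["t"],1).tolist(), [k for k in c])
s=ctrl.sense();print(s["tool_pos"],np.round(s["ee_rot"],3).tolist(),s["time_s"],s["finger_gap"])
E
```

```text
top 44.67489725901957 314.84996028790135 238.12467891485338 [[-0.0117, -0.9999, -0.0028], [-0.9962, 0.0119, -0.0858], [0.0859, 0.0018, -0.9963]] [74.2, 589.0, 1464.7] ['frame', 'fov_y', 'cx', 'cy', 'R', 't']
side 50.730204146129296 320.4441738820824 241.95778295257378 [[0.7751, -0.6318, 0.0081], [-0.3853, -0.4828, -0.7865], [0.5007, 0.6065, -0.6176]] [-403.1, 303.0, 854.3] ['frame', 'fov_y', 'cx', 'cy', 'R', 't']
[121.95156081 536.00321743 218.15102748] [[-0.975, 0.222, -0.0], [0.222, 0.975, -0.001], [0.0, -0.001, -1.0]] 0.1 1.001447328943341
```

View pics/top0.png

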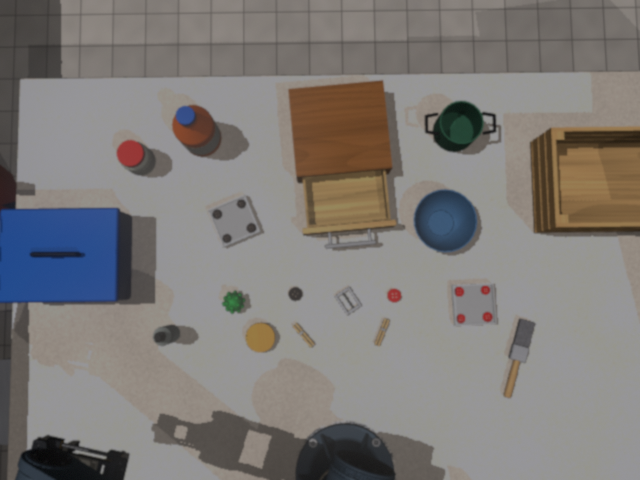

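View pics/side0.png

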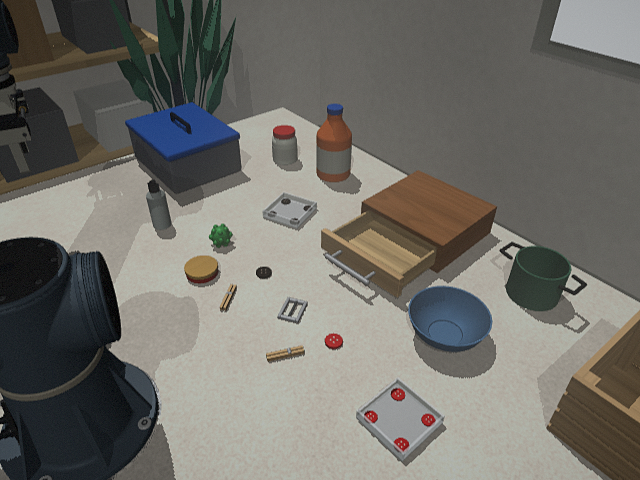

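```bash
cat > h.py <<'E'
import cv2, numpy as np
from workcell import ctrl, vision
class Cam:
    def __init__(s,n):
        c=vision.camera(n); s.im=c["frame"]; s.R=np.array(c["R"]); s.t=np.array(c["t"])
        s.f=240/np.tan(np.radians(c["fov_y"]/2)); s.c=np.array([c["cx"],c["cy"]]); s.o=-s.R.T@s.t
        s.hsv=cv2.cvtColor(s.im,cv2.COLOR_BGR2HSV)
    def ray(s,p): return s.R.T@np.append((np.array(p,float)-s.c)/s.f,1)
    def plane(s,p,z): d=s.ray(p); return s.o+d*(z-s.o[2])/d[2]
    def proj(s,X): q=s.R@np.array(X,float)+s.t; return q[:2]/q[2]*s.f+s.c
    def blobs(s,roi,lo,hi,amin=8):
        x0,y0,x1,y1=roi; m=cv2.inRange(s.hsv[y0:y1,x0:x1],np.array(lo),np.array(hi))
        n,_,st,ce=cv2.connectedComponentsWithStats(m)
        return [(np.round(ce[i]+[x0,y0],1),int(st[i,4])) for i in range(1,n) if st[i,4]>=amin]
E
cat > m.py <<'E'
from h import *
T=Cam("top");S=Cam("side")
def show(name,z,c,roi,lo,hi,amin=8):
    for p,a in c.blobs(roi,lo,hi,amin): print(name,p,a,np.round(c.plane(p,z),1))
R=([0,120,60],[8,255,255]);D=([0,0,0],[179,255,75]);G=([40,80,20],[90,255,255])
show("ball T",25,T,(215,285,255,320),*G); show("ball S",25,S,(200,215,245,255),*G)
show("dark T",7,T,(284,282,308,306),*D); show("dark S",7,S,(250,260,278,284),*D)
show("red T",7,T,(384,284,408,308),*R); show("red S",7,S,(320,328,350,354),*R)
show("trayred T",8,T,(445,280,505,330),*R); show("trayred S",8,S,(350,375,450,465),*R)
show("traydark T",8,T,(208,195,262,247),*D,5); show("traydark S",8,S,(262,190,318,228),*D,5)
B=([95,80,40],[125,255,255])
for c,roi in((T,(405,180,485,260)),(S,(400,275,500,360))):
    x0,y0,x1,y1=roi;m=cv2.inRange(c.hsv[y0:y1,x0:x1],np.array(B[0]),np.array(B[1]))
    k=max(cv2.findContours(m,0,1)[0],key=cv2.contourArea);e=cv2.fitEllipse(cv2.convexHull(k));p=np.array(e[0])+[x0,y0]
    print("bowl",p,e[1],np.round(c.plane(p,60),1))
tiles=[cv2.resize(im[y:y+h,x:x+w],(800,600) if 0 else (400,300),interpolation=cv2.INTER_CUBIC) for im,x,y,w,h in((T.im,290,160,120,90),(T.im,328,278,48,36),(S.im,310,200,140,105),(S.im,268,288,48,36))]
cv2.imwrite("pics/crop1.png",np.vstack([np.hstack(tiles[:2]),np.hstack(tiles[2:])]))
E
python3 m.py
```

```text
ball T [232.3 301.9] 254 [430.4 277.9  25. ]
ball S [219.  234.7] 299 [430.9 279.3  25. ]
ball S [229.7 233.6] 13 [453.4 267.   25. ]
dark T [295.3 293.5] 115 [449.6 119.    7. ]
dark S [263.3 272.3] 141 [448.1 116.4   7. ]
red T [393.8 295. ] 127 [ 442.8 -133.1    7. ]
red S [333.4 340.6] 188 [ 442.  -135.7    7. ]
trayred T [459.1 291.3] 57 [ 450.3 -300.3    8. ]
trayred T [484.9 289.7] 53 [ 453.6 -366.4    8. ]
trayred T [487.  316.5] 60 [ 385.5 -369.3    8. ]
trayred T [460.7 318.2] 45 [ 382.  -302.1    8. ]
trayred S [397.5 394.2] 112 [ 450.2 -300.7    8. ]
trayred S [371.3 415.8] 72 [ 384.4 -302.8    8. ]
trayred S [427.4 419.4] 102 [ 453.4 -367.2    8. ]
trayred S [401.3 442.9] 94 [ 388.  -369.2    8. ]
traydark T [241.  203.3] 42 [684.3 257.9   8. ]
traydark T [216.8 213.7] 53 [657.9 320.6   8. ]
traydark T [251.1 227.5] 53 [620.8 231.8   8. ]
traydark T [226.6 238. ] 43 [594.3 295.2   8. ]
traydark S [285.5 201.1] 34 [657.8 319.    8. ]
traydark S [305.9 207.6] 19 [681.8 260.    8. ]
bowl [445.27854156 220.39293289] (60.53640365600586, 62.062828063964844) [ 627.4 -259.    60. ]
bowl [449.67713928 316.09822845] (57.94130325317383, 84.98434448242188) [ 624.6 -263.1   60. ]
```

View pics/crop1.png

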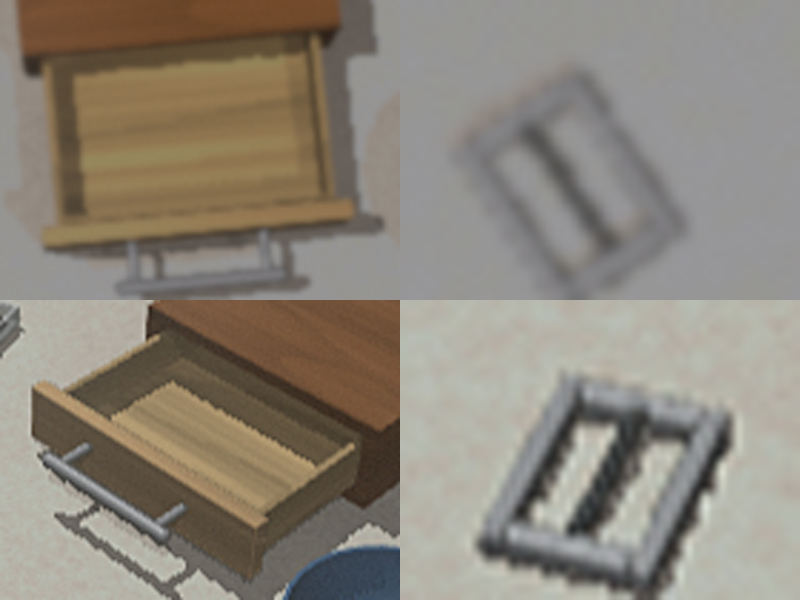

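```bash
cat > m2.py <<'E'
from h import *
T=Cam("top");S=Cam("side")
o=lambda P,s,x,y:[(x+a/s,y+b/s) for a,b in P]
for c,P in((T,o([(55,150),(180,65),(290,225),(170,295)],25/3,328,278)),(S,o([(175,78),(330,112),(248,283),(85,245)],25/3,268,288))):
    Q=np.array([c.plane(p,8) for p in P]);print("buckle",np.round(Q,1)[:,:2].tolist(),np.round(Q.mean(0),1))
    e=[Q[1]-Q[0],Q[2]-Q[1],Q[3]-Q[2],Q[0]-Q[3]]
    print([(round(np.hypot(*v[:2]),1),round(np.degrees(np.arctan2(v[1],v[0])),1)) for v in e])
for c,P in((T,o([(118,288),(300,282)],10/3,290,160)),(S,o([(45,157),(165,235)],400/140,310,200))):
    Q=np.array([c.plane(p,44) for p in P]);v=Q[0]-Q[1];print("handle",np.round(Q,1).tolist(),Q.mean(0),np.hypot(*v[:2]),np.degrees(np.arctan2(v[1],v[0]))-90)
for c,P in((T,o([(42,230),(352,200)],10/3,290,160)),(T,o([(42,247),(352,215)],10/3,290,160)),(S,o([(35,85),(265,228)],400/140,310,200))):
    Q=np.array([c.plane(p,68) for p in P]);v=Q[0]-Q[1];print("panel top",np.round(Q,1).tolist(),Q.mean(0),np.hypot(*v[:2]),np.degrees(np.arctan2(v[1],v[0]))-90)
Q=np.array([T.plane(p,80) for p in o([(25,58),(340,28)],10/3,290,160)]);v=Q[0]-Q[1];print("unit front",Q,np.degrees(np.arctan2(v[1],v[0]))-90)
p=T.blobs((150,315,190,350),[0,0,0],[179,255,90],10);print(p,[T.plane(a,120) for a,_ in p])
E
python3 m2.py
```

```text
buckle [[442.1, 18.5], [467.6, -20.3], [418.3, -53.2], [397.5, -16.1]] [431.4 -17.8   8. ]
[(np.float64(46.5), np.float64(-56.6)), (np.float64(59.3), np.float64(-146.3)), (np.float64(42.6), np.float64(119.3)), (np.float64(56.4), np.float64(37.8))]
buckle [[445.0, 14.3], [468.4, -20.2], [416.8, -53.8], [393.2, -18.8]] [430.9 -19.6   8. ]
[(np.float64(41.7), np.float64(-55.8)), (np.float64(61.6), np.float64(-146.9)), (np.float64(42.2), np.float64(123.9)), (np.float64(61.5), np.float64(32.6))]
handle [[567.0, 40.9, 44.0], [569.9, -96.5, 44.0]] [568.44445923 -27.78957722  44.        ] 137.45324787345965 1.2133973929024648
handle [[568.8, 41.5, 44.0], [580.4, -83.3, 44.0]] [574.58165825 -20.87478772  44.        ] 125.30533721312902 5.312603475696207
panel top [[609.2, 97.3, 68.0], [628.9, -133.9, 68.0]] [619.07410899 -18.29268237  68.        ] 232.04339319259077 4.871840397383792
panel top [[596.5, 97.4, 68.0], [617.7, -133.6, 68.0]] [607.10013782 -18.09783467  68.        ] 232.0344670882534 5.236733579516141
panel top [[602.0, 94.8, 68.0], [622.4, -140.8, 68.0]] [612.22683362 -22.96723298  68.        ] 236.51162093847338 4.952607430469584
unit front [[ 736.74583743  108.41693889   80.        ]
 [ 756.50871677 -126.34364407   80.        ]] 4.811991926454027
[(array([167.5, 334.5]), 363)] [array([357.81791989, 416.99984396, 120.        ])]
```

The pictures show the ball at (232,302), dark button (295,294), buckle (349,300), red button (394,295), trays (236,221) and (474,304), bowl (445,220), drawer handle (352,245), and bottle (167,334) in the top view. The side view agrees within about 3 mm. I start with the ball.

Emit:
servo_tool --increments '[{"az": -0.0713, "fingers": -1}, {"az": -0.0713}, {"tx": -0.0457, "ty": -0.0381}, {"tx": -0.0457, "ty": -0.0381}, {"tx": -0.0457, "ty": -0.0381}, {"tx": -0.0457, "ty": -0.0381}, {"tx": -0.0457, "ty": -0.0381}, {"tx": -0.0457, "ty": -0.0381}, {"tx": -0.0457, "ty": -0.0381}, {"tx": -0.0457, "ty": -0.0381}, {"tx": -0.0457, "ty": -0.0381}, {"tz": 0.06}, {"tz": 0.06}, {"tz": 0}]' --grip_force 15

```text
schema error: expected keys tx, ty, tz, ax, ay, az, fingers
```

Emit:
servo_tool --increments '[{"tx": 0, "ty": 0, "tz": 0, "ax": 0, "ay": 0, "az": -0.0713, "fingers": -1}, {"tx": 0, "ty": 0, "tz": 0, "ax": 0, "ay": 0, "az": -0.0713, "fingers": -1}, {"tx": -0.0457, "ty": -0.0381, "tz": 0, "ax": 0, "ay": 0, "az": 0, "fingers": -1}, {"tx": -0.0457, "ty": -0.0381, "tz": 0, "ax": 0, "ay": 0, "az": 0, "fingers": -1}, {"tx": -0.0457, "ty": -0.0381, "tz": 0, "ax": 0, "ay": 0, "az": 0, "fingers": -1}, {"tx": -0.0457, "ty": -0.0381, "tz": 0, "ax": 0, "ay": 0, "az": 0, "fingers": -1}, {"tx": -0.0457, "ty": -0.0381, "tz": 0, "ax": 0, "ay": 0, "az": 0, "fingers": -1}, {"tx": -0.0457, "ty": -0.0381, "tz": 0, "ax": 0, "ay": 0, "az": 0, "fingers": -1}, {"tx": -0.0457, "ty": -0.0381, "tz": 0, "ax": 0, "ay": 0, "az": 0, "fingers": -1}, {"tx": -0.0457, "ty": -0.0381, "tz": 0, "ax": 0, "ay": 0, "az": 0, "fingers": -1}, {"tx": -0.0457, "ty": -0.0381, "tz": 0, "ax": 0, "ay": 0, "az": 0, "fingers": -1}, {"tx": 0, "ty": 0, "tz": 0.06, "ax": 0, "ay": 0, "az": 0, "fingers": -1}, {"tx": 0, "ty": 0, "tz": 0.06, "ax": 0, "ay": 0, "az": 0, "fingers": -1}, {"tx": 0, "ty": 0, "tz": 0, "ax": 0, "ay": 0, "az": 0, "fingers": -1}]' --grip_force 15

```text
time_s: 2.05
tool_pos: [429.1, 278.3, 126.5]
ee_rot: [[-1.0, 0.0, -0.005], [0.0, 1.0, -0.003], [0.005, -0.003, -1.0]]
ft_force: [0.1, 0.5, 1.3]
finger_gap: 0.998
```

Emit:
servo_tool --increments '[{"tx": -0.002, "ty": 0, "tz": 0.055, "ax": 0, "ay": 0, "az": 0, "fingers": -1}, {"tx": 0, "ty": 0, "tz": 0.055, "ax": 0, "ay": 0, "az": 0, "fingers": -1}, {"tx": 0, "ty": 0, "tz": 0.03, "ax": 0, "ay": 0, "az": 0, "fingers": -1}, {"tx": 0, "ty": 0, "tz": 0.018, "ax": 0, "ay": 0, "az": 0, "fingers": -1}, {"tx": 0, "ty": 0, "tz": 0, "ax": 0, "ay": 0, "az": 0, "fingers": 1}, {"tx": 0, "ty": 0, "tz": 0, "ax": 0, "ay": 0, "az": 0, "fingers": 1}, {"tx": 0, "ty": 0, "tz": 0, "ax": 0, "ay": 0, "az": 0, "fingers": 1}, {"tx": 0, "ty": 0, "tz": 0, "ax": 0, "ay": 0, "az": 0, "fingers": 1}, {"tx": 0, "ty": 0, "tz": 0, "ax": 0, "ay": 0, "az": 0, "fingers": 1}, {"tx": 0, "ty": 0, "tz": 0, "ax": 0, "ay": 0, "az": 0, "fingers": 1}, {"tx": 0, "ty": 0, "tz": -0.03, "ax": 0, "ay": 0, "az": 0, "fingers": 1}, {"tx": 0, "ty": 0, "tz": -0.05, "ax": 0, "ay": 0, "az": 0, "fingers": 1}, {"tx": 0, "ty": 0, "tz": -0.05, "ax": 0, "ay": 0, "az": 0, "fingers": 1}, {"tx": 0, "ty": 0, "tz": -0.05, "ax": 0, "ay": 0, "az": 0, "fingers": 1}, {"tx": 0, "ty": 0, "tz": 0, "ax": 0, "ay": 0, "az": 0, "fingers": 1}]'

```text
time_s: 3.92
tool_pos: [433.1, 279.7, 147.3]
ee_rot: [[-1.0, -0.0, 0.004], [-0.0, 1.0, 0.002], [-0.004, 0.002, -1.0]]
ft_force: [0.5, -0.3, -0.7]
finger_gap: 0.606
```

Emit:
servo_tool --increments '[{"tx": -0.0198, "ty": -0.0554, "tz": 0, "ax": 0, "ay": 0, "az": 0, "fingers": 1}, {"tx": -0.0198, "ty": -0.0554, "tz": 0, "ax": 0, "ay": 0, "az": 0, "fingers": 1}, {"tx": -0.0198, "ty": -0.0554, "tz": 0, "ax": 0, "ay": 0, "az": 0, "fingers": 1}, {"tx": -0.0198, "ty": -0.0554, "tz": 0, "ax": 0, "ay": 0, "az": 0, "fingers": 1}, {"tx": -0.0198, "ty": -0.0554, "tz": 0, "ax": 0, "ay": 0, "az": 0, "fingers": 1}, {"tx": -0.0198, "ty": -0.0554, "tz": 0, "ax": 0, "ay": 0, "az": 0, "fingers": 1}, {"tx": -0.0198, "ty": -0.0554, "tz": 0, "ax": 0, "ay": 0, "az": 0, "fingers": 1}, {"tx": -0.0198, "ty": -0.0554, "tz": 0, "ax": 0, "ay": 0, "az": 0, "fingers": 1}, {"tx": -0.0198, "ty": -0.0554, "tz": 0, "ax": 0, "ay": 0, "az": 0, "fingers": 1}, {"tx": -0.0198, "ty": -0.0554, "tz": 0, "ax": 0, "ay": 0, "az": 0, "fingers": 1}, {"tx": -0.0198, "ty": -0.0554, "tz": 0, "ax": 0, "ay": 0, "az": 0, "fingers": 1}, {"tx": -0.0198, "ty": -0.0554, "tz": 0, "ax": 0, "ay": 0, "az": 0, "fingers": 1}, {"tx": -0.0198, "ty": -0.0554, "tz": 0, "ax": 0, "ay": 0, "az": 0, "fingers": 1}, {"tx": 0, "ty": 0, "tz": 0.05, "ax": 0, "ay": 0, "az": 0, "fingers": 1}, {"tx": 0, "ty": 0, "tz": 0, "ax": 0, "ay": 0, "az": 0, "fingers": 1}, {"tx": 0, "ty": 0, "tz": 0, "ax": 0, "ay": 0, "az": 0, "fingers": 1}]'

```text
time_s: 5.92
tool_pos: [625.3, -260.6, 107.9]
ee_rot: [[-1.0, -0.001, -0.0], [-0.001, 1.0, 0.0], [0.0, 0.0, -1.0]]
ft_force: [0.0, 0.4, 0.8]
finger_gap: 0.607
```

Emit:
servo_tool --increments '[{"tx": 0, "ty": 0, "tz": 0.04, "ax": 0, "ay": 0, "az": 0, "fingers": 1}, {"tx": 0, "ty": 0, "tz": 0.03, "ax": 0, "ay": 0, "az": 0, "fingers": 1}, {"tx": 0, "ty": 0, "tz": 0.018, "ax": 0, "ay": 0, "az": 0, "fingers": 1}, {"tx": 0, "ty": 0, "tz": 0, "ax": 0, "ay": 0, "az": 0, "fingers": -0.2}, {"tx": 0, "ty": 0, "tz": 0, "ax": 0, "ay": 0, "az": 0, "fingers": -0.4}, {"tx": 0, "ty": 0, "tz": 0, "ax": 0, "ay": 0, "az": 0, "fingers": -0.55}, {"tx": 0, "ty": 0, "tz": 0, "ax": 0, "ay": 0, "az": 0, "fingers": -0.55}, {"tx": 0, "ty": 0, "tz": 0, "ax": 0, "ay": 0, "az": 0, "fingers": -0.55}, {"tx": 0, "ty": 0, "tz": -0.03, "ax": 0, "ay": 0, "az": 0, "fingers": -0.55}, {"tx": 0, "ty": 0, "tz": -0.06, "ax": 0, "ay": 0, "az": 0, "fingers": -0.55}, {"tx": 0, "ty": 0, "tz": -0.06, "ax": 0, "ay": 0, "az": 0, "fingers": -0.55}, {"tx": 0, "ty": 0, "tz": 0, "ax": 0, "ay": 0, "az": 0, "fingers": -0.55}]'

```text
time_s: 7.42
tool_pos: [627.1, -261.8, 159.9]
ee_rot: [[-1.0, -0.0, 0.007], [-0.0, 1.0, -0.004], [-0.007, -0.004, -1.0]]
ft_force: [-0.1, -1.6, -0.8]
finger_gap: 0.776
```

Emit:
servo_tool --increments '[{"tx": 0.0491, "ty": 0.034, "tz": 0, "ax": 0, "ay": 0, "az": 0, "fingers": -0.4}, {"tx": 0.0491, "ty": 0.034, "tz": 0, "ax": 0, "ay": 0, "az": 0, "fingers": -0.4}, {"tx": 0.0491, "ty": 0.034, "tz": 0, "ax": 0, "ay": 0, "az": 0, "fingers": -0.4}, {"tx": 0.0491, "ty": 0.034, "tz": 0, "ax": 0, "ay": 0, "az": 0, "fingers": -0.4}, {"tx": 0.0491, "ty": 0.034, "tz": 0, "ax": 0, "ay": 0, "az": 0, "fingers": -0.4}, {"tx": 0, "ty": 0, "tz": 0.06, "ax": 0, "ay": 0, "az": 0, "fingers": -0.4}, {"tx": 0, "ty": 0, "tz": 0.06, "ax": 0, "ay": 0, "az": 0, "fingers": -0.4}, {"tx": 0, "ty": 0, "tz": 0.04, "ax": 0, "ay": 0, "az": 0, "fingers": -0.4}, {"tx": 0, "ty": 0, "tz": 0, "ax": 0, "ay": 0, "az": 0, "fingers": -0.4}, {"tx": 0, "ty": 0, "tz": 0, "ax": 0, "ay": 0, "az": 0, "fingers": -0.4}]'

```text
time_s: 8.68
tool_pos: [441.6, -133.7, 35.2]
ee_rot: [[-1.0, -0.0, 0.001], [-0.0, 1.0, -0.0], [-0.001, -0.0, -1.0]]
ft_force: [0.8, 0.6, 1.0]
finger_gap: 0.701
```

```bash
cat > look.py <<'E'
import sys
from h import *
out=sys.argv[1]; t=[]
for a in sys.argv[2:]:
    n,x,y,w=a.split(","); x,y,w=int(x),int(y),int(w); c=Cam(n)
    t.append(cv2.resize(c.im[y:y+w*3//4,x:x+w],(400,300),interpolation=cv2.INTER_CUBIC))
cv2.imwrite(f"pics/{out}.png",np.hstack(t)); s=ctrl.sense(); print(s["tool_pos"],s["finger_gap"],s["time_s"])
E
python3 look.py red1 side,290,290,100 side,390,265,120
```

```text
[ 441.84732418 -133.80773493   35.45968881] 0.701188449251101 8.775
```

View pics/red1.png

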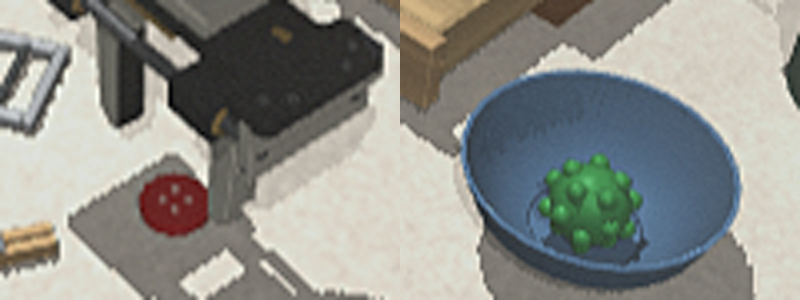

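The ball sits in the bowl (side view about (450,318)) and the red button lies between the fingers (about (334,341)).

Emit:
servo_tool --increments '[{"tx": 0, "ty": 0, "tz": 0.03, "ax": 0, "ay": 0, "az": 0, "fingers": -0.4}, {"tx": 0, "ty": 0, "tz": 0.0135, "ax": 0, "ay": 0, "az": 0, "fingers": -0.4}, {"tx": 0, "ty": 0, "tz": 0, "ax": 0, "ay": 0, "az": 0, "fingers": 0}, {"tx": 0, "ty": 0, "tz": 0, "ax": 0, "ay": 0, "az": 0, "fingers": 1}, {"tx": 0, "ty": 0, "tz": 0, "ax": 0, "ay": 0, "az": 0, "fingers": 1}, {"tx": 0, "ty": 0, "tz": 0, "ax": 0, "ay": 0, "az": 0, "fingers": 1}, {"tx": 0, "ty": 0, "tz": 0, "ax": 0, "ay": 0, "az": 0, "fingers": 1}, {"tx": 0, "ty": 0, "tz": 0, "ax": 0, "ay": 0, "az": 0, "fingers": 1}]' --grip_force 12

```text
time_s: 9.78
tool_pos: [441.3, -133.6, 1.9]
ee_rot: [[-1.0, -0.0, 0.001], [-0.0, 1.0, -0.0], [-0.001, -0.0, -1.0]]
ft_force: [-0.6, 1.2, 6.8]
finger_gap: 0.38
```

Emit:
servo_tool --increments '[{"tx": 0, "ty": 0, "tz": -0.03, "ax": 0, "ay": 0, "az": 0, "fingers": 1}, {"tx": 0, "ty": 0, "tz": -0.05, "ax": 0, "ay": 0, "az": 0, "fingers": 1}, {"tx": 0.0062, "ty": -0.0536, "tz": 0, "ax": 0, "ay": 0, "az": 0, "fingers": 1}, {"tx": 0.0062, "ty": -0.0536, "tz": 0, "ax": 0, "ay": 0, "az": 0, "fingers": 1}, {"tx": 0.0062, "ty": -0.0536, "tz": 0, "ax": 0, "ay": 0, "az": 0, "fingers": 1}, {"tx": 0.0062, "ty": -0.0536, "tz": 0, "ax": 0, "ay": 0, "az": 0, "fingers": 1}, {"tx": 0.0062, "ty": -0.0536, "tz": 0, "ax": 0, "ay": 0, "az": 0, "fingers": 1}, {"tx": 0, "ty": 0, "tz": 0, "ax": 0, "ay": 0, "az": 0, "fingers": 1}, {"tx": 0, "ty": 0, "tz": 0, "ax": 0, "ay": 0, "az": 0, "fingers": 1}]'

```text
time_s: 10.9
tool_pos: [417.6, -333.7, 61.3]
ee_rot: [[-1.0, -0.0, -0.001], [-0.0, 1.0, 0.001], [0.001, 0.001, -1.0]]
ft_force: [-0.3, -0.1, -0.8]
finger_gap: 0.382
```

Emit:
servo_tool --increments '[{"tx": 0, "ty": 0, "tz": 0.04, "ax": 0, "ay": 0, "az": 0, "fingers": 1}, {"tx": 0, "ty": 0, "tz": 0.024, "ax": 0, "ay": 0, "az": 0, "fingers": 1}, {"tx": 0, "ty": 0, "tz": 0, "ax": 0, "ay": 0, "az": 0, "fingers": 1}, {"tx": 0, "ty": 0, "tz": 0, "ax": 0, "ay": 0, "az": 0, "fingers": 0.1}, {"tx": 0, "ty": 0, "tz": 0, "ax": 0, "ay": 0, "az": 0, "fingers": -0.05}, {"tx": 0, "ty": 0, "tz": 0, "ax": 0, "ay": 0, "az": 0, "fingers": -0.05}, {"tx": 0, "ty": 0, "tz": 0, "ax": 0, "ay": 0, "az": 0, "fingers": -0.05}, {"tx": 0, "ty": 0, "tz": -0.03, "ax": 0, "ay": 0, "az": 0, "fingers": -0.05}, {"tx": 0, "ty": 0, "tz": -0.06, "ax": 0, "ay": 0, "az": 0, "fingers": -0.05}, {"tx": 0, "ty": 0, "tz": 0, "ax": 0, "ay": 0, "az": 0, "fingers": -0.05}]'

```text
time_s: 12.15
tool_pos: [419.1, -335.7, 83.8]
ee_rot: [[-1.0, -0.0, 0.004], [-0.0, 1.0, -0.004], [-0.004, -0.004, -1.0]]
ft_force: [0.3, -0.1, -0.2]
finger_gap: 0.523
```

Emit:
servo_tool --increments '[{"tx": -0.0024, "ty": 0.0602, "tz": 0, "ax": 0, "ay": 0, "az": 0, "fingers": -0.6}, {"tx": -0.0024, "ty": 0.0602, "tz": 0, "ax": 0, "ay": 0, "az": 0, "fingers": -0.6}, {"tx": -0.0024, "ty": 0.0602, "tz": 0, "ax": 0, "ay": 0, "az": 0, "fingers": -0.6}, {"tx": -0.0024, "ty": 0.0602, "tz": 0, "ax": 0, "ay": 0, "az": 0, "fingers": -0.6}, {"tx": -0.0024, "ty": 0.0602, "tz": 0, "ax": 0, "ay": 0, "az": 0, "fingers": -0.6}, {"tx": -0.0024, "ty": 0.0602, "tz": 0, "ax": 0, "ay": 0, "az": 0, "fingers": -0.6}, {"tx": -0.0024, "ty": 0.0602, "tz": 0, "ax": 0, "ay": 0, "az": 0, "fingers": -0.6}, {"tx": 0, "ty": 0, "tz": 0, "ax": 0, "ay": 0, "az": -0.093, "fingers": -0.6}, {"tx": 0, "ty": 0, "tz": 0, "ax": 0, "ay": 0, "az": -0.093, "fingers": -0.6}, {"tx": 0, "ty": 0, "tz": 0, "ax": 0, "ay": 0, "az": -0.093, "fingers": -0.6}, {"tx": 0, "ty": 0, "tz": 0, "ax": 0, "ay": 0, "az": -0.093, "fingers": -0.6}, {"tx": 0, "ty": 0, "tz": 0.05, "ax": 0, "ay": 0, "az": 0, "fingers": -0.6}, {"tx": 0, "ty": 0, "tz": 0, "ax": 0, "ay": 0, "az": 0, "fingers": -0.6}, {"tx": 0, "ty": 0, "tz": 0, "ax": 0, "ay": 0, "az": 0, "fingers": -0.6}]'

```text
time_s: 13.9
tool_pos: [430.4, -18.4, 43.9]
ee_rot: [[-0.834, -0.552, -0.0], [-0.552, 0.834, 0.0], [0.0, 0.0, -1.0]]
ft_force: [-0.6, 0.3, -0.3]
finger_gap: 0.8
```

```bash
python3 look.py buck1 side,250,260,110 side,345,365,110
```

```text
[430.86094354 -18.51365427  44.33521369] 0.8007372109828259 14.0
```

View pics/buck1.png

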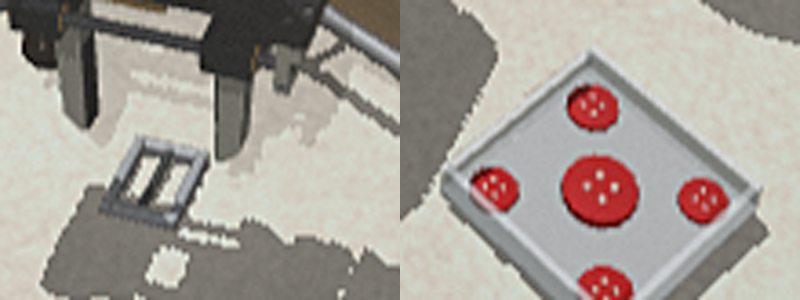

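The red button lies in the middle of its tray (side about (400,417)), and the buckle is lined up between the fingers (about (293,309)).

Emit:
servo_tool --increments '[{"tx": 0, "ty": 0, "tz": 0.035, "ax": 0, "ay": 0, "az": 0, "fingers": -0.6}, {"tx": 0, "ty": 0, "tz": 0.0205, "ax": 0, "ay": 0, "az": 0, "fingers": -0.6}, {"tx": 0, "ty": 0, "tz": 0, "ax": 0, "ay": 0, "az": 0, "fingers": -0.3}, {"tx": 0, "ty": 0, "tz": 0, "ax": 0, "ay": 0, "az": 0, "fingers": 1}, {"tx": 0, "ty": 0, "tz": 0, "ax": 0, "ay": 0, "az": 0, "fingers": 1}, {"tx": 0, "ty": 0, "tz": 0, "ax": 0, "ay": 0, "az": 0, "fingers": 1}, {"tx": 0, "ty": 0, "tz": 0, "ax": 0, "ay": 0, "az": 0, "fingers": 1}, {"tx": 0, "ty": 0, "tz": 0, "ax": 0, "ay": 0, "az": 0, "fingers": 1}, {"tx": 0, "ty": 0, "tz": -0.04, "ax": 0, "ay": 0, "az": 0, "fingers": 1}, {"tx": 0, "ty": 0, "tz": -0.06, "ax": 0, "ay": 0, "az": 0, "fingers": 1}, {"tx": 0, "ty": 0, "tz": -0.06, "ax": 0, "ay": 0, "az": 0, "fingers": 1}, {"tx": 0, "ty": 0, "tz": 0, "ax": 0, "ay": 0, "az": 0, "fingers": 1}]' --grip_force 25

```text
time_s: 15.5
tool_pos: [432.0, -18.7, 124.5]
ee_rot: [[-0.834, -0.552, 0.006], [-0.552, 0.834, -0.001], [-0.004, -0.004, -1.0]]
ft_force: [0.9, 0.4, -1.1]
finger_gap: 0.488
```

Emit:
servo_tool --increments '[{"tx": 0, "ty": 0, "tz": 0, "ax": 0, "ay": 0, "az": 0.1056, "fingers": 1}, {"tx": 0, "ty": 0, "tz": 0, "ax": 0, "ay": 0, "az": 0.1056, "fingers": 1}, {"tx": 0, "ty": 0, "tz": 0, "ax": 0, "ay": 0, "az": 0.1056, "fingers": 1}, {"tx": -0.0554, "ty": -0.0036, "tz": 0, "ax": 0, "ay": 0, "az": 0, "fingers": 1}, {"tx": -0.0554, "ty": -0.0036, "tz": 0, "ax": 0, "ay": 0, "az": 0, "fingers": 1}, {"tx": -0.0554, "ty": -0.0036, "tz": 0, "ax": 0, "ay": 0, "az": 0, "fingers": 1}, {"tx": -0.0554, "ty": -0.0036, "tz": 0, "ax": 0, "ay": 0, "az": 0, "fingers": 1}, {"tx": -0.0554, "ty": -0.0036, "tz": 0, "ax": 0, "ay": 0, "az": 0, "fingers": 1}, {"tx": -0.0554, "ty": -0.0036, "tz": 0, "ax": 0, "ay": 0, "az": 0, "fingers": 1}, {"tx": 0, "ty": 0, "tz": 0.04, "ax": 0, "ay": 0, "az": 0, "fingers": 1}, {"tx": 0, "ty": 0, "tz": 0, "ax": 0, "ay": 0, "az": 0, "fingers": 1}, {"tx": 0, "ty": 0, "tz": 0, "ax": 0, "ay": 0, "az": 0, "fingers": 1}]'

```text
time_s: 17.0
tool_pos: [679.9, -12.9, 92.0]
ee_rot: [[-0.996, -0.087, -0.001], [-0.087, 0.996, 0.0], [0.001, 0.0, -1.0]]
ft_force: [-0.9, -0.4, -0.9]
finger_gap: 0.486
```

```bash
python3 look.py buck2 side,310,170,160 top,270,120,160
```

```text
[680.42304759 -13.02097861  92.9630102 ] 0.4914940222615066 17.1
```

View pics/buck2.png

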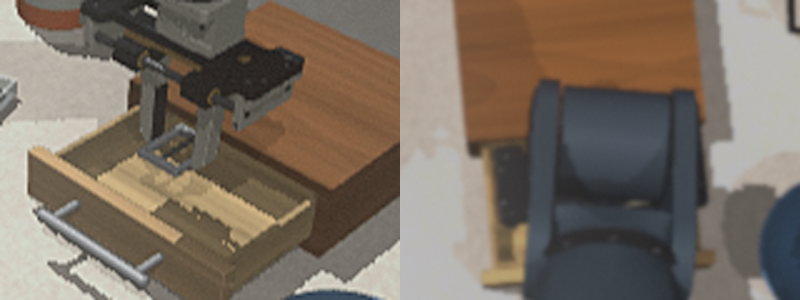

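The buckle hangs level over the middle of the drawer (side about (378,230)), clear of the front panel and the unit.

Emit:
servo_tool --increments '[{"tx": 0, "ty": 0, "tz": 0.04, "ax": 0, "ay": 0, "az": 0, "fingers": 1}, {"tx": 0, "ty": 0, "tz": 0.03, "ax": 0, "ay": 0, "az": 0, "fingers": 1}, {"tx": 0, "ty": 0, "tz": 0.018, "ax": 0, "ay": 0, "az": 0, "fingers": 1}, {"tx": 0, "ty": 0, "tz": 0, "ax": 0, "ay": 0, "az": 0, "fingers": 1}, {"tx": 0, "ty": 0, "tz": 0, "ax": 0, "ay": 0, "az": 0, "fingers": -0.2}, {"tx": 0, "ty": 0, "tz": 0, "ax": 0, "ay": 0, "az": 0, "fingers": -0.35}, {"tx": 0, "ty": 0, "tz": 0, "ax": 0, "ay": 0, "az": 0, "fingers": -0.35}, {"tx": 0, "ty": 0, "tz": -0.03, "ax": 0, "ay": 0, "az": 0, "fingers": -0.35}, {"tx": 0, "ty": 0, "tz": -0.05, "ax": 0, "ay": 0, "az": 0, "fingers": -0.35}, {"tx": 0, "ty": 0, "tz": -0.06, "ax": 0, "ay": 0, "az": 0, "fingers": -0.35}, {"tx": 0, "ty": 0, "tz": 0, "ax": 0, "ay": 0, "az": 0, "fingers": 0}, {"tx": 0, "ty": 0, "tz": 0, "ax": 0, "ay": 0, "az": 0, "fingers": 1}]'

```text
time_s: 18.6
tool_pos: [680.0, -12.9, 131.4]
ee_rot: [[-0.996, -0.087, 0.0], [-0.087, 0.996, -0.0], [-0.0, -0.0, -1.0]]
ft_force: [0.2, 0.3, -0.6]
finger_gap: 0.507
```

```bash
python3 look.py buck3 side,310,170,160
```

```text
[679.66666353 -12.88112826 130.5008445 ] 0.4662912220567468 18.65
```

View pics/buck3.png

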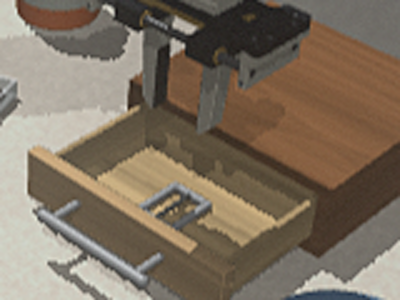

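The buckle lies flat on the drawer floor (side about (381,251)). Next I go in front of the handle and push.

Emit:
servo_tool --increments '[{"tx": 0.0613, "ty": 0, "tz": 0, "ax": 0, "ay": 0, "az": 0, "fingers": 1}, {"tx": 0.0613, "ty": 0, "tz": 0, "ax": 0, "ay": 0, "az": 0, "fingers": 1}, {"tx": 0.0613, "ty": 0, "tz": 0, "ax": 0, "ay": 0, "az": 0, "fingers": 1}, {"tx": 0, "ty": 0, "tz": 0, "ax": 0, "ay": 0, "az": 0, "fingers": 1}, {"tx": 0, "ty": 0, "tz": 0.05, "ax": 0, "ay": 0, "az": 0, "fingers": 1}, {"tx": 0, "ty": 0, "tz": 0.05, "ax": 0, "ay": 0, "az": 0, "fingers": 1}, {"tx": 0, "ty": 0, "tz": 0.033, "ax": 0, "ay": 0, "az": 0, "fingers": 1}, {"tx": -0.02, "ty": 0, "tz": 0, "ax": 0, "ay": 0, "az": 0, "fingers": 1}, {"tx": -0.02, "ty": 0, "tz": 0, "ax": 0, "ay": 0, "az": 0, "fingers": 1}, {"tx": -0.02, "ty": 0, "tz": 0, "ax": 0, "ay": 0, "az": 0, "fingers": 1}, {"tx": -0.02, "ty": 0, "tz": 0, "ax": 0, "ay": 0, "az": 0, "fingers": 1}, {"tx": -0.02, "ty": 0, "tz": 0, "ax": 0, "ay": 0, "az": 0, "fingers": 1}, {"tx": -0.02, "ty": 0, "tz": 0, "ax": 0, "ay": 0, "az": 0, "fingers": 1}, {"tx": -0.02, "ty": 0, "tz": 0, "ax": 0, "ay": 0, "az": 0, "fingers": 1}]'

```text
time_s: 20.4
tool_pos: [647.9, -15.8, 30.0]
ee_rot: [[-0.996, -0.087, -0.002], [-0.087, 0.996, -0.0], [0.002, 0.0, -1.0]]
ft_force: [-1.6, -0.3, -0.3]
finger_gap: 0.004
```

Emit:
servo_tool --increments '[{"tx": -0.02, "ty": 0, "tz": 0, "ax": 0, "ay": 0, "az": 0, "fingers": 1}, {"tx": -0.01, "ty": 0, "tz": 0, "ax": 0, "ay": 0, "az": 0, "fingers": 1}, {"tx": -0.006, "ty": 0, "tz": 0, "ax": 0, "ay": 0, "az": 0, "fingers": 1}, {"tx": 0, "ty": 0, "tz": 0, "ax": 0, "ay": 0, "az": 0, "fingers": 1}]'

```text
time_s: 20.9
tool_pos: [674.3, -13.3, 30.9]
ee_rot: [[-0.996, -0.087, -0.0], [-0.087, 0.996, 0.0], [0.0, 0.0, -1.0]]
ft_force: [0.4, 0.0, 0.7]
finger_gap: 0.005
```

Emit:
servo_tool --increments '[{"tx": -0.005, "ty": 0, "tz": 0, "ax": 0, "ay": 0, "az": 0, "fingers": 1}, {"tx": -0.004, "ty": 0, "tz": 0, "ax": 0, "ay": 0, "az": 0, "fingers": 1}, {"tx": -0.004, "ty": 0, "tz": 0, "ax": 0, "ay": 0, "az": 0, "fingers": 1}]'

```text
time_s: 21.28
tool_pos: [684.1, -12.6, 31.1]
ee_rot: [[-0.996, -0.087, -0.0], [-0.087, 0.996, 0.0], [0.0, 0.0, -1.0]]
ft_force: [-0.7, 0.7, -1.0]
finger_gap: 0.005
```

Emit:
servo_tool --increments '[{"tx": -0.004, "ty": 0, "tz": 0, "ax": 0, "ay": 0, "az": 0, "fingers": 1}, {"tx": 0, "ty": 0, "tz": 0, "ax": 0, "ay": 0, "az": 0, "fingers": 1}]'

```text
time_s: 21.52
tool_pos: [684.9, -12.5, 31.0]
ee_rot: [[-0.996, -0.087, -0.006], [-0.087, 0.996, -0.0], [0.006, 0.0, -1.0]]
ft_force: [-13.9, -1.0, 8.7]
finger_gap: 0.004
```

Emit:
servo_tool --increments '[{"tx": -0.004, "ty": 0, "tz": 0, "ax": 0, "ay": 0, "az": 0, "fingers": 1}, {"tx": 0, "ty": 0, "tz": 0, "ax": 0, "ay": 0, "az": 0, "fingers": 1}]'

```text
time_s: 21.78
tool_pos: [685.0, -12.5, 31.0]
ee_rot: [[-0.996, -0.087, -0.013], [-0.087, 0.996, -0.0], [0.013, 0.001, -1.0]]
ft_force: [-31.4, -2.3, 20.4]
finger_gap: 0.007
```

Emit:
servo_tool --increments '[{"tx": 0.02, "ty": 0, "tz": 0, "ax": 0, "ay": 0, "az": 0, "fingers": 1}, {"tx": 0.06, "ty": 0, "tz": 0, "ax": 0, "ay": 0, "az": 0, "fingers": 1}, {"tx": 0, "ty": 0, "tz": -0.06, "ax": 0, "ay": 0, "az": 0, "fingers": 1}, {"tx": 0, "ty": 0, "tz": -0.06, "ax": 0, "ay": 0, "az": 0, "fingers": 0}, {"tx": 0, "ty": 0, "tz": 0, "ax": 0, "ay": 0, "az": -0.1, "fingers": -0.4}, {"tx": 0, "ty": 0, "tz": 0, "ax": 0, "ay": 0, "az": -0.1, "fingers": -0.4}, {"tx": 0, "ty": 0, "tz": 0, "ax": 0, "ay": 0, "az": 0, "fingers": -0.4}]'

```text
time_s: 22.65
tool_pos: [630.5, -17.3, 121.4]
ee_rot: [[-0.921, -0.389, 0.001], [-0.389, 0.921, -0.0], [-0.001, -0.0, -1.0]]
ft_force: [-0.1, -0.8, -0.5]
finger_gap: 0.387
```

Emit:
servo_tool --increments '[{"tx": 0.0306, "ty": 0.052, "tz": 0, "ax": 0, "ay": 0, "az": 0, "fingers": -0.4}, {"tx": 0.0306, "ty": 0.052, "tz": 0, "ax": 0, "ay": 0, "az": 0, "fingers": -0.4}, {"tx": 0.0306, "ty": 0.052, "tz": 0, "ax": 0, "ay": 0, "az": 0, "fingers": -0.4}, {"tx": 0.0306, "ty": 0.052, "tz": 0, "ax": 0, "ay": 0, "az": 0, "fingers": -0.4}, {"tx": 0.0306, "ty": 0.052, "tz": 0, "ax": 0, "ay": 0, "az": 0, "fingers": -0.4}, {"tx": 0, "ty": 0, "tz": 0.06, "ax": 0, "ay": 0, "az": 0, "fingers": -0.4}, {"tx": 0, "ty": 0, "tz": 0.055, "ax": 0, "ay": 0, "az": 0, "fingers": -0.4}, {"tx": 0, "ty": 0, "tz": 0, "ax": 0, "ay": 0, "az": 0, "fingers": -0.4}, {"tx": 0, "ty": 0, "tz": 0, "ax": 0, "ay": 0, "az": 0, "fingers": -0.4}]'

```text
time_s: 23.78
tool_pos: [449.2, 117.5, 36.0]
ee_rot: [[-0.921, -0.389, 0.001], [-0.389, 0.921, 0.0], [-0.001, -0.0, -1.0]]
ft_force: [0.7, -0.1, 0.4]
finger_gap: 0.7
```

```bash
python3 look.py dark1 side,210,225,110 side,340,150,180
```

```text
[449.47943709 117.5387769   36.40452473] 0.6981151379614539 23.875
```

View pics/dark1.png

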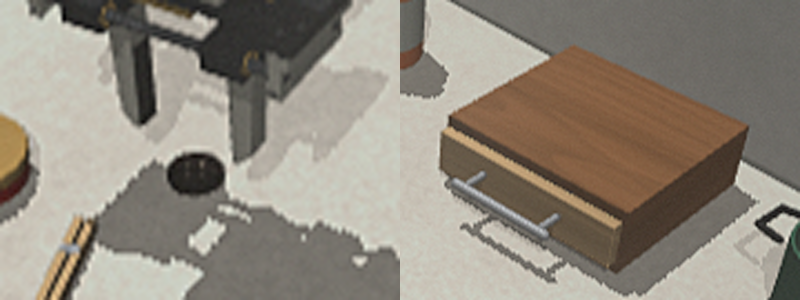

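The drawer is flush with the unit (side about (410,235)), and the dark button is between the fingers (about (263,272)).

Emit:
servo_tool --increments '[{"tx": 0, "ty": 0, "tz": 0.03, "ax": 0, "ay": 0, "az": 0, "fingers": -0.4}, {"tx": 0, "ty": 0, "tz": 0.0145, "ax": 0, "ay": 0, "az": 0, "fingers": -0.4}, {"tx": 0, "ty": 0, "tz": 0, "ax": 0, "ay": 0, "az": 0, "fingers": 0}, {"tx": 0, "ty": 0, "tz": 0, "ax": 0, "ay": 0, "az": 0, "fingers": 1}, {"tx": 0, "ty": 0, "tz": 0, "ax": 0, "ay": 0, "az": 0, "fingers": 1}, {"tx": 0, "ty": 0, "tz": 0, "ax": 0, "ay": 0, "az": 0, "fingers": 1}, {"tx": 0, "ty": 0, "tz": 0, "ax": 0, "ay": 0, "az": 0, "fingers": 1}, {"tx": 0, "ty": 0, "tz": -0.04, "ax": 0, "ay": 0, "az": 0, "fingers": 1}, {"tx": 0, "ty": 0, "tz": -0.06, "ax": 0, "ay": 0, "az": 0, "fingers": 1}, {"tx": 0, "ty": 0, "tz": 0, "ax": 0, "ay": 0, "az": 0, "fingers": 1}, {"tx": 0, "ty": 0, "tz": 0, "ax": 0, "ay": 0, "az": 0, "fingers": 1}]' --grip_force 12

```text
time_s: 25.25
tool_pos: [448.1, 117.4, 76.1]
ee_rot: [[-0.921, -0.39, -0.0], [-0.39, 0.921, -0.0], [0.0, 0.0, -1.0]]
ft_force: [0.2, 0.0, -0.5]
finger_gap: 0.379
```

Emit:
servo_tool --increments '[{"tx": -0.0529, "ty": 0.0159, "tz": 0, "ax": 0, "ay": 0, "az": 0, "fingers": 1}, {"tx": -0.0529, "ty": 0.0159, "tz": 0, "ax": 0, "ay": 0, "az": 0, "fingers": 1}, {"tx": -0.0529, "ty": 0.0159, "tz": 0, "ax": 0, "ay": 0, "az": 0, "fingers": 1}, {"tx": -0.0529, "ty": 0.0159, "tz": 0, "ax": 0, "ay": 0, "az": 0, "fingers": 1}, {"tx": -0.0529, "ty": 0.0159, "tz": 0, "ax": 0, "ay": 0, "az": 0, "fingers": 1}, {"tx": -0.0529, "ty": 0.0159, "tz": 0, "ax": 0, "ay": 0, "az": 0, "fingers": 1}, {"tx": 0, "ty": 0, "tz": 0.03, "ax": 0, "ay": 0, "az": 0, "fingers": 1}, {"tx": 0, "ty": 0, "tz": 0, "ax": 0, "ay": 0, "az": 0, "fingers": 1}, {"tx": 0, "ty": 0, "tz": 0, "ax": 0, "ay": 0, "az": 0, "fingers": 1}]'

```text
time_s: 26.38
tool_pos: [638.9, 275.5, 53.5]
ee_rot: [[-0.921, -0.39, -0.002], [-0.39, 0.921, -0.001], [0.002, 0.0, -1.0]]
ft_force: [0.0, -0.0, -0.1]
finger_gap: 0.377
```

Emit:
servo_tool --increments '[{"tx": 0, "ty": 0, "tz": 0.035, "ax": 0, "ay": 0, "az": 0, "fingers": 1}, {"tx": 0, "ty": 0, "tz": 0.019, "ax": 0, "ay": 0, "az": 0, "fingers": 1}, {"tx": 0, "ty": 0, "tz": 0, "ax": 0, "ay": 0, "az": 0, "fingers": 1}, {"tx": 0, "ty": 0, "tz": 0, "ax": 0, "ay": 0, "az": 0, "fingers": 0.1}, {"tx": 0, "ty": 0, "tz": 0, "ax": 0, "ay": 0, "az": 0, "fingers": -0.05}, {"tx": 0, "ty": 0, "tz": 0, "ax": 0, "ay": 0, "az": 0, "fingers": -0.05}, {"tx": 0, "ty": 0, "tz": 0, "ax": 0, "ay": 0, "az": 0, "fingers": -0.05}, {"tx": 0, "ty": 0, "tz": -0.03, "ax": 0, "ay": 0, "az": 0, "fingers": -0.05}, {"tx": 0, "ty": 0, "tz": -0.06, "ax": 0, "ay": 0, "az": 0, "fingers": -0.05}, {"tx": 0, "ty": 0, "tz": -0.06, "ax": 0, "ay": 0, "az": 0, "fingers": -0.05}, {"tx": 0.06, "ty": 0, "tz": -0.03, "ax": 0, "ay": 0, "az": 0, "fingers": -0.05}, {"tx": 0.06, "ty": 0, "tz": 0, "ax": 0, "ay": 0, "az": 0, "fingers": -0.05}, {"tx": 0.06, "ty": 0, "tz": 0, "ax": 0, "ay": 0, "az": 0, "fingers": -0.05}, {"tx": 0, "ty": 0, "tz": 0, "ax": 0, "ay": 0, "az": 0, "fingers": -0.05}, {"tx": 0, "ty": 0, "tz": 0, "ax": 0, "ay": 0, "az": 0, "fingers": -0.05}]'

```text
time_s: 28.25
tool_pos: [516.4, 223.9, 150.0]
ee_rot: [[-0.921, -0.39, 0.003], [-0.39, 0.921, 0.001], [-0.003, -0.0, -1.0]]
ft_force: [-0.3, 0.0, 0.4]
finger_gap: 0.526
```

```bash
python3 - <<'E'
from h import *
T=Cam("top");S=Cam("side");cv2.imwrite("pics/fin.png",S.im)
for n,c,roi,lo,hi,z,am in(("dark",S,(262,190,318,228),[0,0,0],[179,255,75],11,10),("dark",T,(208,195,262,247),[0,0,0],[179,255,75],11,10),("red",S,(350,375,450,465),[0,120,60],[8,255,255],11,10),("ball",S,(400,275,500,360),[40,80,20],[90,255,255],30,30),("ball",T,(405,180,485,260),[40,80,20],[90,255,255],30,30)):
    for p,a in c.blobs(roi,lo,hi,am): print(n,p,a,np.round(c.plane(p,z),1))
E
```

```text
dark [285.5 201. ] 35 [655.5 315.7  11. ]
dark [290.1 210.1] 89 [639.4 273.2  11. ]
dark [305.9 207.4] 18 [679.7 257.2  11. ]
dark [241.3 203.5] 31 [683.3 256.7  11. ]
dark [216.7 213.9] 45 [656.9 320.4  11. ]
dark [233.7 219.8] 105 [641.1 276.4  11. ]
dark [239.6 237.5] 370 [595.  261.2  11. ]
red [397.6 394.2] 116 [ 448.5 -302.1   11. ]
red [399.8 416.7] 273 [ 419.2 -335.5   11. ]
red [371.4 415.9] 73 [ 382.9 -304.3   11. ]
red [427.3 419.5] 101 [ 451.3 -368.2   11. ]
red [401.7 443.2] 89 [ 386.6 -370.9   11. ]
ball [446.9 325.2] 582 [ 627.5 -260.1   30. ]
ball [443.5 223.1] 381 [ 623.9 -260.9   30. ]
```

View pics/fin.png

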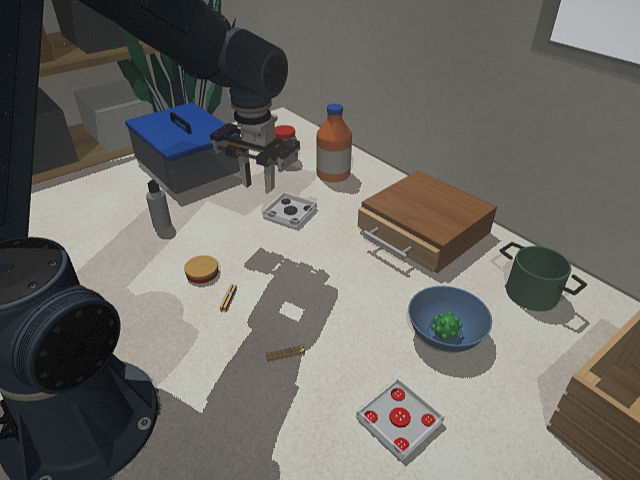

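```bash
python3 look.py dr top,290,150,120 side,350,190,100
```

```text
[516.046503   223.808777   148.59574077] 0.5250884121517304 28.45
```

View pics/dr.png

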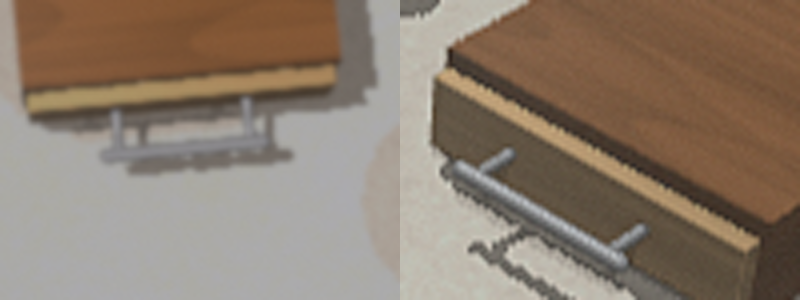

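The top and side crops show the drawer panel tight against the unit front. It also met a hard stop at about 31 N, so I hand in.

```bash
python3 -c "
from workcell import ctrl
print(ctrl.hand_in())"
```

```text
the job is handed in; nothing more can be done
None
```

The sorting is done and handed in at about 28 s of the 112 s allowed. `hand_in` gives no verdict, so what follows is from my own last checks.

- **Ball:** it is in the blue bowl, within about 2 mm of the centre I measured for the bowl, in both views.
- **Buttons:** the red one lies within about 2 mm of the middle of the red tray. The dark one is within about 3 mm of the middle of the dark tray.
- **Buckle:** it lay flat on the drawer floor when I last saw it, before shutting. It can't be seen now the drawer is shut.
- **Drawer:** I pushed it about 126 mm, until it stopped hard at roughly 31 N at the wrist. The last crops show the panel tight against the unit, with at most a few mm of gap. I judged that by eye, since the drawer's joint value can't be read.
- **Bottle and arm:** the spray bottle is still standing, and the arm was clear of everything at z ≈ 150 mm.

No check failed. The two cameras disagreed by up to about 5 mm on raw positions, and by more on the handle ends I picked by eye. That did not affect any grasp or placing.

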